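# Put the reel drive selector into reverse past its lockout

### The arm

A 6-joint arm with a two-finger parallel gripper is mounted at the origin on a cart in front of the work surface, level with it; the furniture and walls round the work are solid. World frame = base frame: x ahead of the robot, y to its left, z up, the work surface at z = 0. Lengths are in m, angles in degrees, forces in N, time in s.
With the tool pointing down it reaches from about 0.425 to 0.95 m from the base axis. Payload 14.7 kg.
Tool frame: the origin (TCP) lies between the finger pads; the fingertips stand 19 mm ahead of it and the grasp point (between the pads) is the TCP; y points along the fingers, x is the direction in which the jaws open and shut, and the axes are right-handed (so a half turn about y gives the same grasp; the last joint's range is limited). The gripper opens to 85 mm and grips with 20 to 120 N. Pads are 22 mm wide; open, the fingers measure 114 mm over their backs; the gripper's body (76 mm by 85 mm) begins 54 mm behind the grasp point. The pads swing forward as they close: fully open they stand 13 mm farther back than shut.
Start: joints at [68.549, 27.513, 91.461, -0, 61.026, -2.67], TCP at [0.209, 0.615, 0.25] pointing down, gripper open.
Joint ranges: [-157.49, 157.49], [-46.99, 117.5], [13.45, 153.17], [-89.5, 269.5], [5.16, 153.95], [-167.48, 167.48]. Speed limits (degrees/s): [108.29, 108.29, 136.94, 172.46, 172.46, 172.46].

### API

Orientations are given as [roll, pitch, yaw] about the fixed x, y, z axes, in that order (R = Rz(yaw) Ry(pitch) Rx(roll)).
In Python, from workcell import r gives the robot as it stands.
- The arm moves only by the tool jog_arm, never from a script. Its argument "plan" is a list of rows, each a list of 7 numbers: the shift along the tool's x, y, z in m, then the turn, a rotation vector about the tool's x, y, z in rad, then the closure, from 0 (fully open) to 1 (shut). A call has 1 to 12 rows; each row shifts and turns the commanded pose from where the row before left it, along the tool's axes as they then stand; what a row does not reach is not made up. A row lasts 1/10 s, in which the tool goes at most 50 mm and 8.59 degrees, less where a joint would pass 70% of its speed; a pose out of reach is approached as far as the arm can. A call with a gripper value outside its range is refused whole. The fingers move at their own pace and stop on an object; "newtons" is the grip in N (left out, the last holds). Time passes only in rows, so rows that do not move let the fingers close. It gives the time, the measured TCP pose, the force and the opening at its end, in the units of the state.
- r.state(): the state, without advancing time (a new reading comes with each control period).
- r.snapshot(name): name is "scene" or "top" or "wrist"; returns a dict with "pixels" (420x560x3 uint8, red, green, blue), "vfov" (degrees; the focal length in pixels is half the picture's height over the tangent of half this angle, whatever the lens; pixels are square), "cx", "cy" (the principal point, pixels), "camera_from_world" (4x4, takes a point from world to camera coordinates); the wrist camera has in their place "mount" (4x4, takes a point from camera to tool coordinates, whose origin is the TCP and whose axes are the tool frame's). Camera axes: x right, y down, z forward; pixel columns grow to the right and rows downward; lengths in m; the calibration is good to about 2 mm. A picture is of the moment at which its call begins: read the wrist's pose just before it. There is no depth.
- r.hand_in(): hands the job in, once; it reports no verdict.
Trained networks look in a picture, given as the dict that the camera call returned (one of the last four; its "shot" number tells which), for a name from the list of things; names that differ only in an ending like _2 or _b are one class to them, and where a whole thing is asked for, a point or a joint stands for the part that bears it (a point fixed in the world has none). Each returns a list of dicts, best first, with "score" (0 to 1); they miss things now and then, are a little off and sometimes report something else, mostly with a low value. They report only what shows in the picture. A call takes as long as a camera call.
- r.cut_out(picture, target): "mask" (420x560 bool, what is visible of it) and "box" ([left, top, right, bottom] in pixels, round what is visible of it).
- r.place_of(picture, target): "position" ([column, row] in pixels: a listed point, or the origin of a listed thing).
The state is a dict: "time": time; "joints": joint angles; "qd": joint speeds; "tau": joint torques, N m; "eef_pos": TCP position; "orientation": TCP orientation; "wrist_force": force on the tool from outside, world axes, zero at the start; "torque": the same for the moment, N m; "finger_gap": finger opening in m.
Only numpy, scipy, OpenCV 4.12 (cv2) and the standard library are available. Lean on these libraries where they do the work, as an engineer would, in place of code of your own. Each camera call takes 0.05 s, during which the arm holds its last target.

### The job

A wrongly wound skein has to be run off the wrap reel, so put the reel's drive selector into reverse: of the two grey lever boxes on the bench it is the one whose lever carries a ribbed lift collar. Lift the collar, swing the lever past the raised stop in its gate into the short bay beyond, and let go with the collar dropped fully home there. Leave the other box's lever, the one with the plain knob, where it is.

Things in the scene. Friction and masses are not known exactly. Their poses are not given: they have to be found in the camera images.
- drive_selector: Grey lever box fixed to the bench, 137x136 mm, 46 mm high to its gate plate. Origin: on the lever's vertical pivot axis at bench height; x points away from the robot, turned up to 0.3 rad; the box reaches 106 mm to -x, 31 mm to +x, 68 mm to each side. Raised stop: steel block 10x16 mm, 9.5 mm up from the plate. The other box is alike but has no stop. The wrap reel overhangs on the left.
- drive_lever (a joint): Angle q of the level lever arm (top at 66 mm), rad, 0 to 1.10, growing anticlockwise from above: the collar goes to the robot's right. Collar axis in box frame: (-0.08 cos(q-0.55), -0.08 sin(q-0.55)) m. Starts at 0.02 to 0.50. Stop at 0.70: blocks the lever at 0.59 while the collar is down. Reverse bay: 0.82 to 1.10, middle 0.96. Stays where left; moves at about 2.5 N.
- collar_mid (a point): Centre of the bare-metal ribbed lockout collar, upright, 32 mm diameter, 32 mm high, on the end of the drive lever; 88 mm above the bench when down; spins freely on its axis. Slides straight up to 20 mm against a 3 to 5 N spring, clears the stop from 8 mm of lift, springs back down. A 22 mm wide cap on the stem above it (top at 133 mm) fits between open fingers.
- feed_knob (a point): Centre of the plain black knob, 31 mm diameter, 106 mm above the bench, on the lever of the other box. Leave it where it is.

How it is judged (in metres and radians):
On the way:
1. the collar is lifted while the lever is still before the raised stop (z of collar_mid in the frame of drive_selector above 0.095 m and value of joint drive_lever below 0.65 rad), for 0.1 s.
At the end, for the whole second after the job is handed in: The drive lever rests in the reverse bay beyond the stop (angle over 0.80 rad), its collar is down to within 4 mm, and the knob of the other box is within 15 mm of where it was (value of joint drive_lever above 0.8 rad and z of collar_mid in the frame of drive_selector below 0.092 m and distance of feed_knob from where it was at the start of the episode below 0.015 m and velocity of joint drive_lever between -0.05 and 0.05 rad/s); the robot touches nothing.
It fails at once if the plain-knob lever of the other box is moved by more than 15 mm (distance of feed_knob from where it was at the start of the episode above 0.015 m).
It also fails if it takes over 40 s, if anything falls off the work surface, if the arm or the gripper's body presses on something with over 40 N, if the wrist force passes 120 N, or if a joint passes its speed limit or range.

## Working session

There is one attempt and no reset: what is moved stays moved. The work goes in short steps, Python scripts to look and compute and a tool call to move; the robot and the scene stay as the last step left them, time stands still between calls to the robot, and variables do not carry over. Pictures are saved under pics/ and viewed, and the job is handed in when it is done.

Besides the shell and the picture viewer there is one more tool, called as name(argument=value, ...) on one line, values as JSON. jog_arm: Moves the arm, as the interface text tells. Its arguments: {"type":"object","properties":{"plan":{"type":"array"},"newtons":{"type":"number"}},"required":["plan"]}

```bash
mkdir -p pics
cat > h.py <<'E'
from workcell import r
import numpy as np, cv2
def save(p,n): cv2.imwrite('pics/'+n+'.png',cv2.cvtColor(p['pixels'],cv2.COLOR_RGB2BGR))
def ray(p,uv):
    f=210/np.tan(np.radians(p['vfov'])/2); d=np.array([(uv[0]-p['cx'])/f,(uv[1]-p['cy'])/f,1.])
    T=np.linalg.inv(p['camera_from_world']); return T[:3,3],T[:3,:3]@d
def atz(p,uv,z):
    o,d=ray(p,uv); return o+d*(z-o[2])/d[2]
def tri(L):
    A=np.zeros((3,3));b=np.zeros(3)
    for o,d in L:
        d=d/np.linalg.norm(d);M=np.eye(3)-np.outer(d,d);A+=M;b+=M@o
    return np.linalg.solve(A,b)
def proj(p,X):
    f=210/np.tan(np.radians(p['vfov'])/2); c=p['camera_from_world']@np.r_[X,1]
    return np.array([f*c[0]/c[2]+p['cx'],f*c[1]/c[2]+p['cy']])
E
python3 - <<'E'
from h import *
print(r.state())
P={}
for n in ('scene','top'):
    p=r.snapshot(n); save(p,n+'1'); P[n]=p
    for t,z in (('drive_selector',0),('collar_mid',.088),('feed_knob',.106)):
        for d in r.place_of(p,t)[:3]: print(n,t,round(d['score'],2),np.round(d['position'],1),np.round(atz(p,d['position'],z),4))
E
```

```text
{'time': 0.0, 'joints': array([ 6.85489376e+01,  2.75488454e+01,  9.14965611e+01, -2.29089607e-03,
        6.10258742e+01, -2.66945037e+00]), 'qd': array([-0.00982905,  0.08098948, -0.10956735, -0.09900215, -0.10399302,
       -0.10209403]), 'tau': array([ 1.07446613e-03, -9.50627804e+01, -4.30180478e+01,  2.81447201e-04,
        1.22509451e-02, -8.56725336e-06]), 'eef_pos': array([0.20910878, 0.61500573, 0.24966553]), 'orientation': array([-8.99986808e+01,  7.12966605e-02,  7.12194998e+01]), 'wrist_force': array([ 0.45183976, -0.61188776, -0.09156419]), 'torque': array([-0.02815049,  0.01109414,  0.03232796]), 'finger_gap': 0.0851293784742846}
scene drive_selector 0.84 [203.4 234.8] [ 0.5726 -0.33    0.    ]
scene collar_mid 0.72 [227.  189.2] [ 0.5143 -0.2795  0.088 ]
scene feed_knob 0.7 [327.9 186.4] [ 0.5072 -0.0812  0.106 ]
top drive_selector 0.65 [331.3 192.5] [ 0.5691 -0.322   0.    ]
top collar_mid 0.42 [320.1 213.5] [ 0.5052 -0.2821  0.088 ]
top feed_knob 0.86 [230.  212.9] [ 0.5056 -0.0868  0.106 ]
```

View pics/scene1.png

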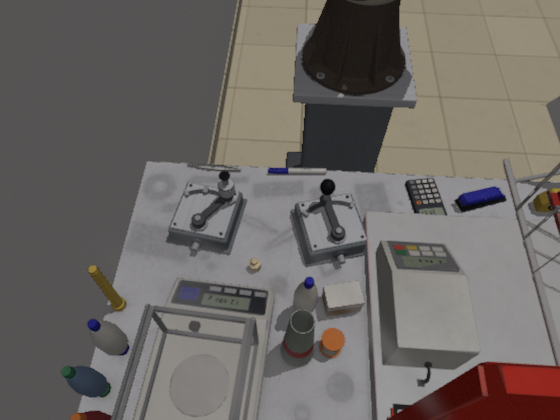

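View pics/top1.png

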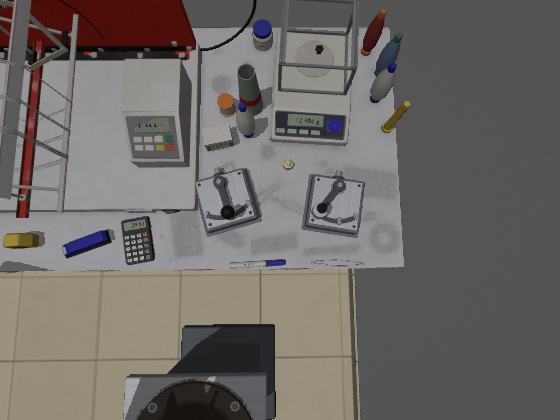

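Run:
```python
from h import *
a=cv2.imread('pics/scene1.png');b=cv2.imread('pics/top1.png')
c1=cv2.resize(a[120:420,420:560],None,fx=2,fy=2,interpolation=3)
c2=cv2.resize(b[0:290,0:140],None,fx=2,fy=2,interpolation=3)
o=np.zeros((600,570,3),np.uint8);o[:,:280]=c1;o[:580,290:]=c2;cv2.imwrite('pics/reel.png',o)
c1=cv2.resize(a[160:260,150:270],None,fx=4,fy=4,interpolation=3)
c2=cv2.resize(b[160:250,295:375],None,fx=4,fy=4,interpolation=3)
o=np.zeros((400,800,3),np.uint8);o[:,:480]=c1;o[:360,480:]=c2;cv2.imwrite('pics/box.png',o)
```

```text
(no output)
```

View pics/reel.png

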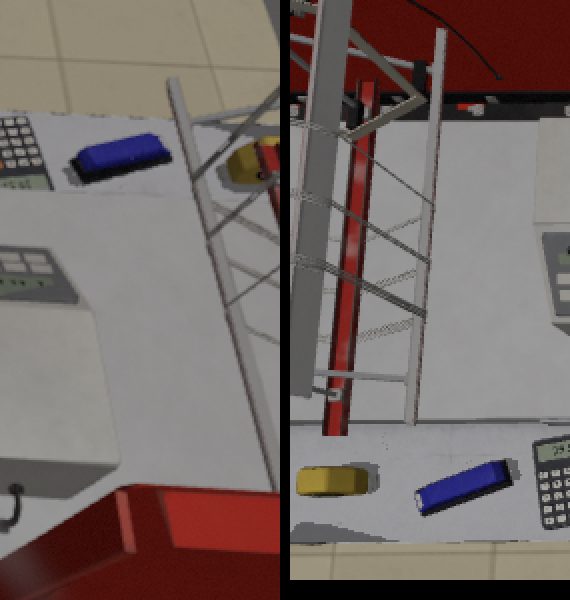

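View pics/box.png

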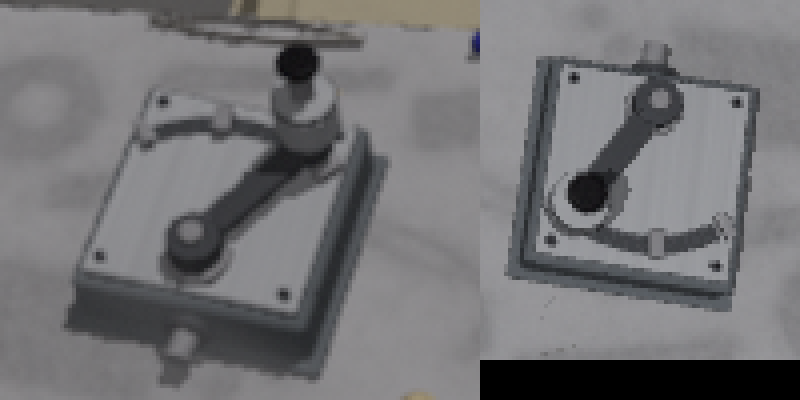

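Run:
```python
from h import *
s=r.snapshot('scene');t=r.snapshot('top')
def T(a,b):
    X=tri([ray(s,a),ray(t,b)]); print(np.round(X,4),np.round(proj(s,X)-a,1),np.round(proj(t,X)-b,1))
T((506,161),(60,210)); T((197.5,218),(339.5,185.5)); T((224.5,174),(322,208))
print(atz(s,(197.5,218),.07),atz(t,(339.5,185.5),.07),atz(s,(224.5,173.5),.13),atz(t,(322,208),.13))
for u,v in [(540+18,57),(758,92),(733,296),(525,265)]: print(np.round(atz(t,(295+(u-480)/4,160+v/4),.046),4))
```

```text
[0.5003 0.2206 0.2017] [ 0.1 -0. ] [0.1 0. ]
[ 0.5721 -0.3316  0.0673] [0.4 0. ] [ 0.4 -0. ]
[ 0.5104 -0.2807  0.1334] [-0. -0.] [-0.  0.]
[ 0.57365697 -0.33185244  0.07      ] [ 0.57147236 -0.33024192  0.07      ] [ 0.50679387 -0.28137469  0.13      ] [ 0.51093602 -0.28114847  0.13      ]
[ 0.604  -0.2767  0.046 ]
[ 0.5821 -0.3934  0.046 ]
[ 0.4629 -0.3735  0.046 ]
[ 0.4818 -0.2547  0.046 ]
```

jog_arm(plan=[[-0.0375,0,-0.011,0,0,0,0],[-0.0375,0,-0.011,0,0,0,0],[-0.0375,0,-0.011,0,0,0,0],[-0.0375,0,-0.011,0,0,0,0],[-0.0375,0,-0.011,0,0,0,0],[-0.015,0,-0.0333,0,0,0,0],[-0.015,0,-0.0333,0,0,0,0],[-0.015,0,-0.0333,0,0,0,0],[-0.015,0,-0.0333,0,0,0,0],[-0.015,0,-0.0333,0,0,0,0],[-0.015,0,-0.0333,0,0,0,0]])

```text
time: 1.6
eef_pos: [0.3621, 0.2695, 0.2506]
orientation: [-90.0, -0.0, 71.2]
wrist_force: [0.4, 0.6, 0.4]
finger_gap: 0.0855
```

jog_arm(plan=[[-0.0278,0,-0.0238,0,0,0,0],[-0.0278,0,-0.0238,0,0,0,0],[-0.0278,0,-0.0238,0,0,0,0],[-0.0278,0,-0.0238,0,0,0,0],[-0.0278,0,-0.0238,0,0,0,0],[-0.0372,0,-0.0148,0,0,0,0],[-0.0372,0,-0.0148,0,0,0,0],[-0.0372,0,-0.0148,0,0,0,0],[-0.0372,0,-0.0148,0,0,0,0],[-0.0372,0,-0.0148,0,0,0,0]])

```text
time: 2.6
eef_pos: [0.4391, -0.1009, 0.2505]
orientation: [-90.0, -0.0, 71.2]
wrist_force: [0.8, -0.6, 0.3]
finger_gap: 0.0856
```

jog_arm(plan=[[-0.0296,0,-0.0249,0,0,0,0],[-0.0296,0,-0.0249,0,0,0,0],[-0.0296,0,-0.0249,0,0,0,0],[-0.0296,0,-0.0249,0,0,0,0],[-0.0296,0,-0.0249,0,0,0,0],[0,0.02,0,0,0,0,0],[0,0,0,0,0,0,0],[0,0,0,0,0,0,0]])

```text
time: 3.4
eef_pos: [0.5089, -0.2789, 0.2302]
orientation: [-89.9, -0.0, 71.2]
wrist_force: [0.5, -0.0, 1.0]
finger_gap: 0.0853
```

```bash
cat >> h.py <<'E'
from scipy.spatial.transform import Rotation as Ro
def wrist():
    s=r.state(); T=np.eye(4);T[:3,:3]=Ro.from_euler('xyz',s['orientation'],degrees=True).as_matrix();T[:3,3]=s['eef_pos']
    p=r.snapshot('wrist'); p['camera_from_world']=np.linalg.inv(T@p['mount']); return p,s
E
python3 - <<'E'
from h import *
p,s=wrist(); save(p,'w1'); print(s['eef_pos'],s['wrist_force'])
for n,X in (('cap',(.510,-.281,.133)),('piv',(.573,-.331,.067)),('col',(.510,-.281,.088))): print(n,proj(p,np.array(X)))
for t,z in (('drive_selector',0),('collar_mid',.088)):
    for d in r.place_of(p,t)[:3]: print(t,round(d['score'],2),np.round(d['position'],1),np.round(atz(p,d['position'],z),4))
E
```

```text
[ 0.50892364 -0.27886623  0.23017661] [ 0.48406591 -0.01853668  1.04209445]
cap [282.08498556 227.43317665]
piv [252.34942716 278.99381525]
col [282.24797244 206.19620956]
drive_selector 0.87 [257.5 254.3] [ 0.5803 -0.3336 -0.    ]
collar_mid 0.62 [284.1 207.8] [ 0.5117 -0.2801  0.088 ]
```

View pics/w1.png

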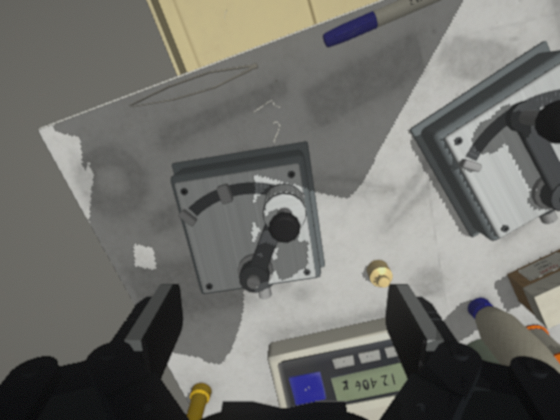

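Run:
```python
from h import *
p,s=wrist()
a=cv2.imread('pics/w1.png'); cv2.imwrite('pics/w1z.png',cv2.resize(a[140:300,165:335],None,fx=3.5,fy=3.5,interpolation=3))
for u,v,z in [(285,224,.133),(258,262,.067),(256,270,.067)]: print(np.round(atz(p,(u,v),z),4))
```

```text
[ 0.5096 -0.2787  0.133 ]
[ 0.5603 -0.3208  0.067 ]
[ 0.5672 -0.3253  0.067 ]
```

View pics/w1z.png

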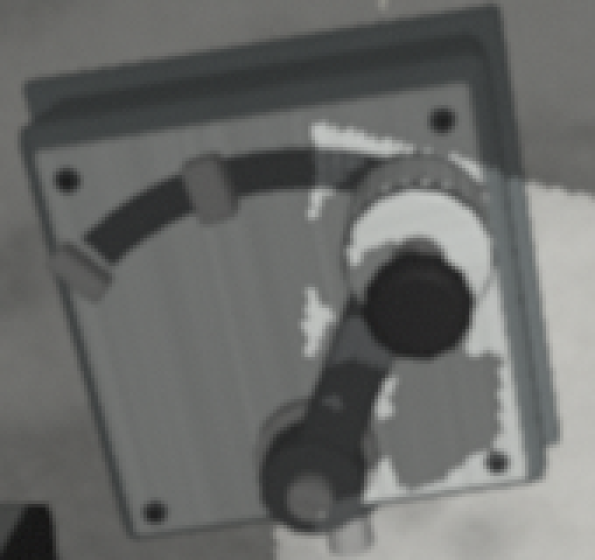

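Run:
```python
from h import *
p,s=wrist()
f=lambda u,v,z: np.round(atz(p,(165+u/3.5,140+v/3.5),z),4)
print(f(418,303,.13),f(310,495,.07),f(208,188,.0555),f(420,238,.104))
R=[f(67,180,.046),f(442,121,.046),f(498,461,.046),f(155,512,.046)]; print(R)
print(np.arctan2(*(R[2]-R[1])[[1,0]]),np.arctan2(*(R[3]-R[0])[[1,0]]),np.arctan2(*-((R[1]-R[0])[[0,1]]*[1,-1])),)
```

```text
[ 0.5124 -0.28    0.13  ] [ 0.576  -0.3306  0.07  ] [ 0.4947 -0.3286  0.0555] [ 0.5084 -0.2782  0.104 ]
[array([ 0.4833, -0.3641,  0.046 ]), array([ 0.4994, -0.2691,  0.046 ]), array([ 0.5951, -0.2845,  0.046 ]), array([ 0.5795, -0.3801,  0.046 ])]
-0.1595517209332596 -0.16481152301067925 -0.1678785802049376
```

jog_arm(plan=[[-0.0005,0.02,-0.002,0,0,0,0],[0,0.03,0,0,0,0,0],[0,0.03,0,0,0,0,0],[0,0.025,0,0,0,0,0],[0,0.02,0,0,0,0,0],[0,0.012,0,0,0,0,0],[0,0,0,0,0,0,0]], newtons=40)

```text
time: 4.35
eef_pos: [0.5107, -0.28, 0.0924]
orientation: [-89.9, -0.0, 71.2]
wrist_force: [-0.2, 0.1, -0.3]
finger_gap: 0.0853
```

Run:
```python
from h import *
p,s=wrist(); save(p,'w2'); print(s['eef_pos'],s['wrist_force'])
q=r.snapshot('scene'); cv2.imwrite('pics/s2.png',cv2.resize(q['pixels'][140:290,120:330,::-1],None,fx=3.5,fy=3.5,interpolation=3))
```

```text
[ 0.51065616 -0.27997867  0.09236818] [-0.19463813  0.09066873 -0.26083397]
```

View pics/w2.png

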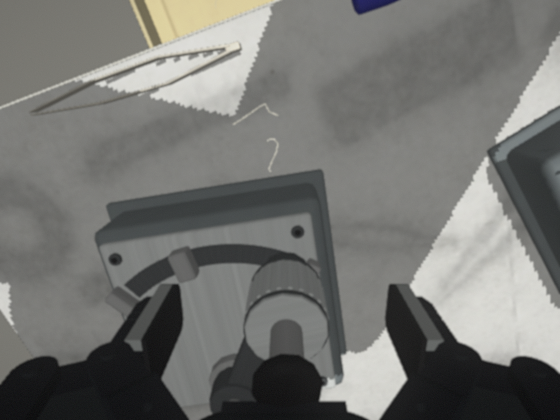

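View pics/s2.png

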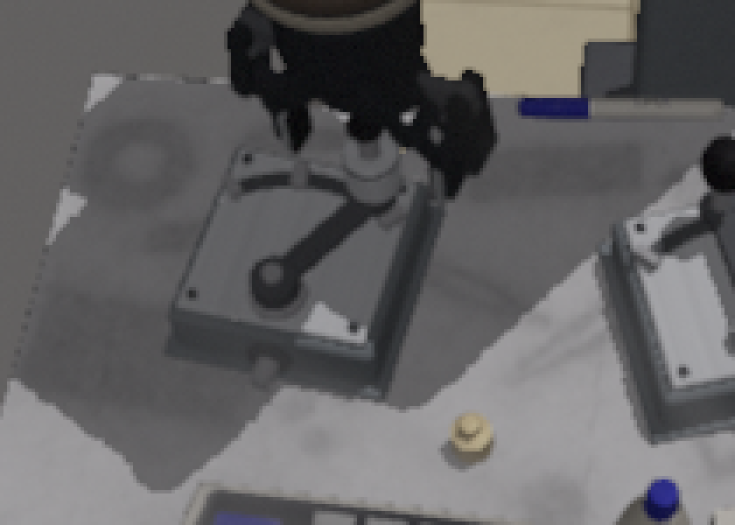

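The collar (about 287,310 in the wrist picture) sits centred between the open fingers, and the cap clears them. I'll close the gripper.

jog_arm(plan=[[0,0,0,0,0,0,0.4],[0,0,0,0,0,0,0.6],[0,0,0,0,0,0,0.8],[0,0,0,0,0,0,0.8],[0,0,0,0,0,0,0.8],[0,0,0,0,0,0,0.8],[0,0,0,0,0,0,0.8]], newtons=50)

```text
time: 5.15
eef_pos: [0.5114, -0.2806, 0.0939]
orientation: [-90.0, 0.0, 71.2]
wrist_force: [-1.6, 1.6, 8.0]
finger_gap: 0.0305
```

jog_arm(plan=[[0,-0.005,0,0,0,0,0.8],[0,-0.005,0,0,0,0,0.8],[0,-0.005,0,0,0,0,0.8],[0,0,0,0,0,0,0.8],[0,0,0,0,0,0,0.8],[0,0,0,0,0,0,0.8]])

```text
time: 5.75
eef_pos: [0.5111, -0.2805, 0.1082]
orientation: [-90.0, -0.0, 71.2]
wrist_force: [0.9, -0.7, -6.0]
finger_gap: 0.0308
```

Run:
```python
from h import *
p,s=wrist(); save(p,'w3'); print(s['eef_pos'],s['wrist_force'])
q=r.snapshot('scene'); cv2.imwrite('pics/s3.png',cv2.resize(q['pixels'][140:290,120:330,::-1],None,fx=3.5,fy=3.5,interpolation=3))
```

```text
[ 0.51111973 -0.28050306  0.10816137] [ 0.86651283 -0.74079069 -6.01489557]
```

View pics/w3.png

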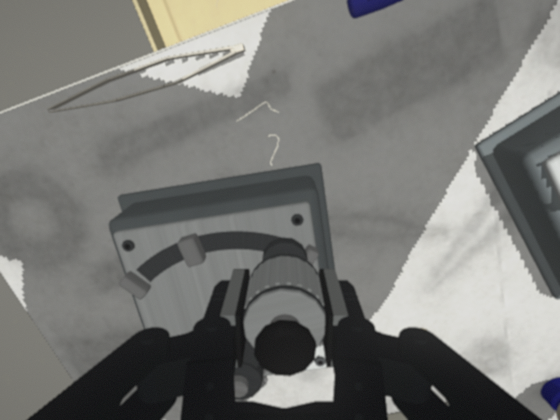

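View pics/s3.png

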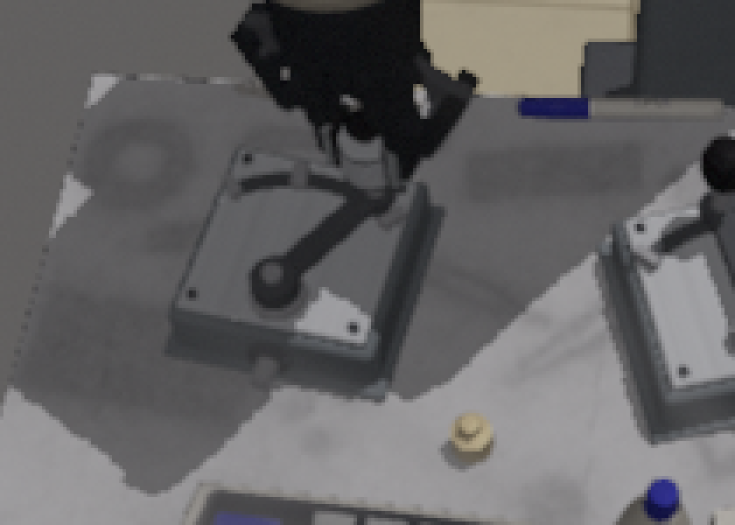

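The collar is up about 14 mm: the peg shows below it and the spring reads about 6 N down. The lever is still at its start, so I'll work out the arc.

Run:
```python
import numpy as np
p=np.array([.574,-.331]);ex=np.array([.322,.9467]);ez=np.array([-.9467,.322])
A=np.linspace(-.677,.255,13);P=[p-.08*np.array([np.cos(a),np.sin(a)]) for a in A]
for a,b in zip(P[:-1],P[1:]): print(np.round([(b-a)@ex,(b-a)@ez],4))
print(P[0],P[-1])
```

```text
[-0.0059  0.0019]
[-0.006   0.0014]
[-0.0061  0.001 ]
[-0.0062  0.0005]
[-0.0062 -0.    ]
[-0.0062 -0.0005]
[-0.0061 -0.001 ]
[-0.006  -0.0014]
[-0.0059 -0.0019]
[-0.0057 -0.0024]
[-0.0055 -0.0028]
[-0.0053 -0.0032]
[ 0.51164355 -0.2808834 ] [ 0.49658694 -0.35117963]
```

jog_arm(plan=[[-0.0059,0,0.0019,0,0,0,0.8],[-0.006,0,0.0014,0,0,0,0.8],[-0.0061,0,0.001,0,0,0,0.8],[-0.0062,0,0.0005,0,0,0,0.8],[-0.0062,0,0,0,0,0,0.8],[0,0,0,0,0,0,0.8]])

```text
time: 6.45
eef_pos: [0.4967, -0.3089, 0.1084]
orientation: [-90.0, 0.0, 71.2]
wrist_force: [2.1, -3.0, -4.5]
finger_gap: 0.0305
```

jog_arm(plan=[[-0.0062,0,-0.0005,0,0,0,0.8],[-0.0061,0,-0.001,0,0,0,0.8],[-0.006,0,-0.0014,0,0,0,0.8],[-0.0059,0,-0.0019,0,0,0,0.8],[-0.0057,0,-0.0024,0,0,0,0.8],[-0.0055,0,-0.0028,0,0,0,0.8],[-0.0053,0,-0.0032,0,0,0,0.8],[0,0,0,0,0,0,0.8],[0,0,0,0,0,0,0.8]])

```text
time: 7.35
eef_pos: [0.4965, -0.3512, 0.1084]
orientation: [-90.0, 0.0, 71.2]
wrist_force: [4.3, -1.5, -5.6]
finger_gap: 0.0307
```

Run:
```python
from h import *
p,s=wrist(); save(p,'w4'); print(s['eef_pos'],s['wrist_force'])
q=r.snapshot('scene'); cv2.imwrite('pics/s4.png',cv2.resize(q['pixels'][140:290,120:330,::-1],None,fx=3.5,fy=3.5,interpolation=3))
```

```text
[ 0.49645631 -0.35117356  0.10835775] [ 4.28210493 -1.51715438 -5.62499228]
```

View pics/w4.png

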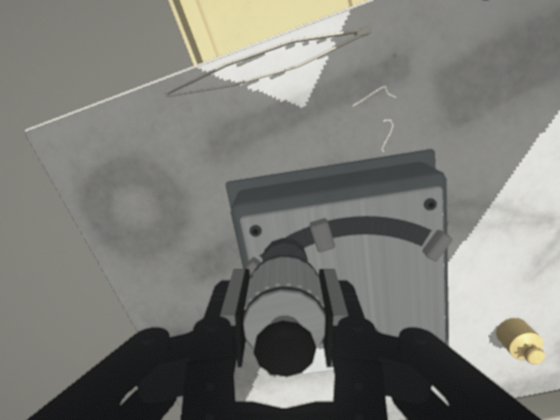

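View pics/s4.png

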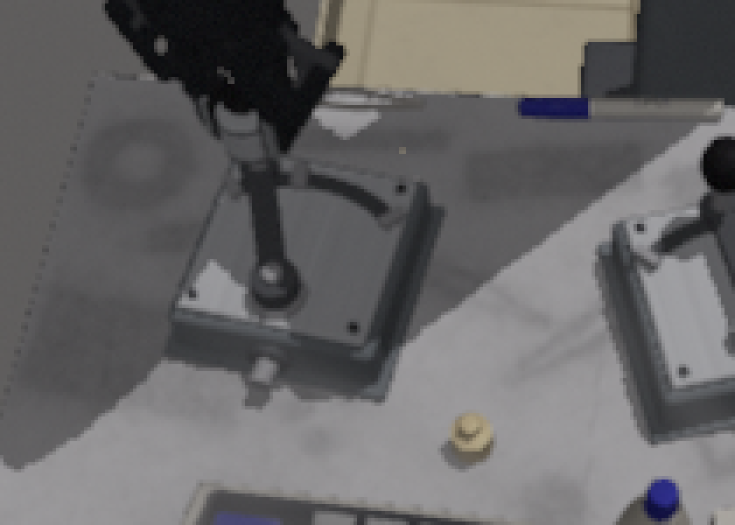

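The lever is past the stop, at the middle of the bay (q about 0.97). I'll lower the collar and release it.

jog_arm(plan=[[0,0.005,0,0,0,0,0.8],[0,0.005,0,0,0,0,0.8],[0,0.004,0,0,0,0,0.8],[0,0,0,0,0,0,0.8],[0,0,0,0,0,0,0.8]])

```text
time: 7.95
eef_pos: [0.4963, -0.3505, 0.0942]
orientation: [-90.0, 0.0, 71.2]
wrist_force: [3.2, -1.4, -2.2]
finger_gap: 0.0309
```

jog_arm(plan=[[0,0,0,0,0,0,0.5],[0,0,0,0,0,0,0.2],[0,0,0,0,0,0,0],[0,0,0,0,0,0,0],[0,0,0,0,0,0,0],[0,0,0,0,0,0,0]])

```text
time: 8.55
eef_pos: [0.4962, -0.3505, 0.0943]
orientation: [-90.0, 0.0, 71.2]
wrist_force: [-0.0, -0.1, -0.3]
finger_gap: 0.0855
```

Run:
```python
from h import *
p,s=wrist(); save(p,'w5'); print(s['eef_pos'],s['wrist_force'],s['finger_gap'])
```

```text
[ 0.49619496 -0.35053902  0.09430112] [-0.04386389 -0.08862484 -0.27105371] 0.08549522447629967
```

View pics/w5.png

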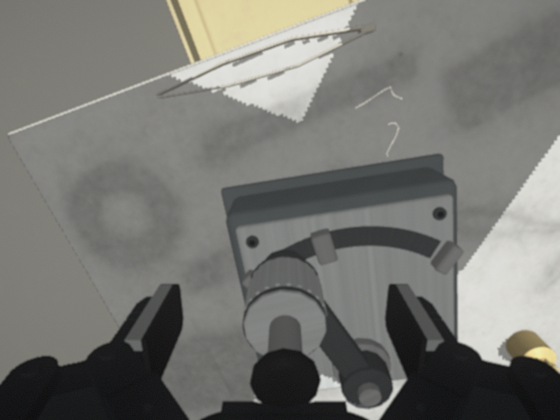

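The fingers are clear on both sides and the collar is down in the bay, left of the stop at (320,245). I'll go straight up.

jog_arm(plan=[[0,-0.02,0,0,0,0,0],[0,-0.03,0,0,0,0,0],[0,-0.03,0,0,0,0,0],[0,-0.03,0,0,0,0,0],[0,-0.03,0,0,0,0,0],[0,0,0,0,0,0,0],[0,0,0,0,0,0,0],[0,0,0,0,0,0,0]])

```text
time: 9.4
eef_pos: [0.4958, -0.3502, 0.2334]
orientation: [-89.9, -0.0, 71.2]
wrist_force: [0.7, 1.4, 0.3]
finger_gap: 0.0855
```

Run:
```python
from h import *
p,s=wrist(); save(p,'w6'); print(s['eef_pos'],s['wrist_force'])
q=r.snapshot('scene'); cv2.imwrite('pics/s6.png',cv2.resize(q['pixels'][140:290,120:350,::-1],None,fx=3.4,fy=3.4,interpolation=3))
L={}
for t,z in (('collar_mid',.088),('feed_knob',.106)):
  for n,c in (('w',p),('s',q)):
    for d in r.place_of(c,t)[:1]: print(n,t,round(d['score'],2),np.round(d['position'],1),np.round(atz(c,d['position'],z),4)); L.setdefault(t,[]).append(ray(c,d['position']))
for t in L: print(t,tri(L[t]))
```

```text
[ 0.49578049 -0.3501868   0.23341096] [0.72870212 1.39435513 0.32139819]
w collar_mid 0.95 [284.3 203.8] [ 0.4965 -0.3505  0.088 ]
s collar_mid 0.5 [193.9 180.4] [ 0.4972 -0.3486  0.088 ]
s feed_knob 0.87 [329.2 184.9] [ 0.5035 -0.0787  0.106 ]
collar_mid [ 0.4966275  -0.34974929  0.08707414]
feed_knob [ 0.77737843 -0.11833295  0.49144054]
```

View pics/s6.png

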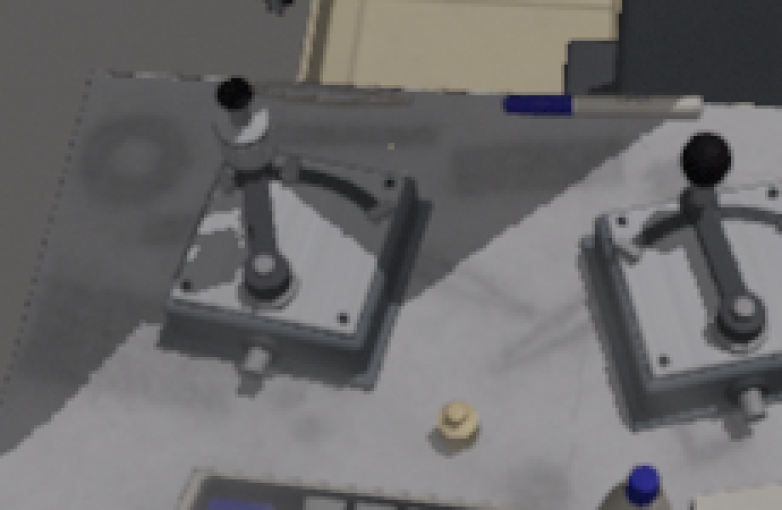

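View pics/w6.png

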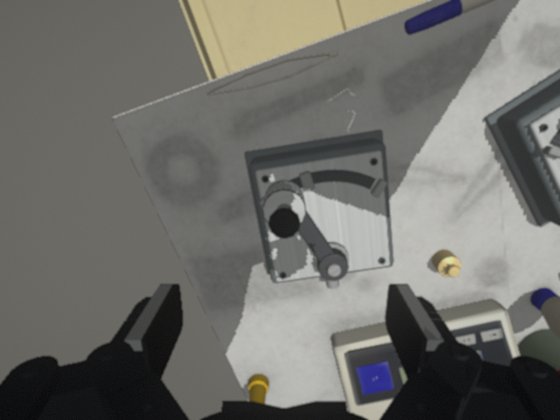

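Triangulation puts the collar at z = 87 mm, so it is down, with the lever in the bay. The knob hasn't moved and the arm is clear.

```bash
python3 -c "
from h import *
print(r.hand_in())"
```

```text
the job is handed in; nothing more can be done
None
```

The drive selector is in reverse. I gripped the ribbed collar, lifted it about 14 mm before the stop and swung the lever past the stop. I lowered the collar in the bay beyond, let go and raised the arm clear. I then handed the job in about 10 s into the run; no verdict was reported.

**Lever and collar:** Two cameras put the collar centre at (0.497, -0.350, 0.087) m. That is a lever angle of about 0.96 rad, the middle of the reverse bay, with the collar fully down.

**Plain-knob lever:** The robot never went near it in the work. The detector's knob position in the scene picture differs by about 4 mm before and after, which I put down to detector noise. After the move only the scene camera found the knob. My script's two-camera point for it came out meaningless, (0.777, -0.118, 0.491), and I disregarded it.

**Arm:** At hand-in the gripper was open with its TCP at z = 0.233 m, touching nothing. The largest wrist force I saw was about 8 N, while closing on the collar.

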